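# Load the dry-cabinet door and prove its refitted roller catch

## Task

Stand the orange-capped sample jar upright in the white rack on the inside of the open dry-cabinet door, then gently push the door shut until its roller catch snaps in and it stays shut with your hand off it for a second, without driving it hard into the rubber buffer. Then pull it back through the catch, swing it wide open again (60 degrees or more) and let go, with the jar still standing in the rack and everything else on the bench left where it is.

Things in the scene. Friction and masses are not known exactly. Their poses are not given: they have to be found in the camera images.
- jar: the sample jar: clear glass, white inside, orange cap; 44 mm across up to 56 mm, cap 39 mm across, 72 mm tall in all; about 130 g. Origin under its centre, z up
- cabinet: grey bench-top dry cabinet, fixed: 260 mm wide (y), 170 mm deep, roof at 210 mm. Origin on the bench under the middle of its front edge, x inwards, y to its left (as the robot sees it), z up. A catch unit with a white roller and a black buffer stands on the roof at the front right corner, up to 19 mm above the roof
- door: clear door with blue frame, 250 mm wide, 15 mm thick, 30 to 210 mm above the bench, hinged at its left edge, opening towards the robot. Origin on the hinge axis at bench height, in the middle of the thickness; x is its normal to the inner side (into the cabinet when shut), y runs along the door from the free edge to the hinge, z up
- swing (a joint): angle of the door (rad), growing as it opens (clockwise from above), at most 1.75. 0 is nominally shut, but the catch was refitted and its setting is unknown: the door rests shut anywhere from -0.04 to +0.06. Away from the catch it turns freely, slightly damped (0.5 N m s/rad), and stays where it is left
- buffer (a joint): travel of the sprung rubber buffer beside the catch on which the door's tab comes to rest (m): 0 free, grows as it is pressed in. 4 N to start, then 10 N per mm; the door snapping in by itself presses it in by up to 1 mm for a moment; more than 1.3 mm (about 17 N) is too hard
- roller (a joint): sideways travel of the catch's sprung white roller (m): 0 when the striker post does not touch it, about 3 to 6 mm on the crest, 1 to 6 mm with the door caught
- hinge (a point): point on the vertical hinge axis of the door, 195 mm above the bench
- handle (a point): on the axis of the vertical steel bar handle, 195 mm above the bench, where it is gripped from above. The bar is 10 mm thick, 42 mm from the outer face (axis to face), 195 mm from the hinge along the door, 120 to 215 mm above the bench; two rods at 130 and 185 mm hold it to the door. Axes as door
- striker_post (a point): brass striker post behind the steel tab on the door's top edge (tab to 228 mm). The catch's sprung roller pushes back from about 0.05 rad before rest, with up to 7 to 15 N at the handle; 2 to 3 mm (0.01 to 0.015 rad) before rest the crest is passed and it pulls the door in with 2 to 6 N, onto the buffer. Let go before the crest, it pushes the door out again. Axes as door
- rack (a point): centre of the floor of the rack's pocket, 110 mm above the bench, on the inner side of the door, 115 mm from the hinge along the door and 42 mm from the middle of the door's thickness. The pocket measures 64 mm across the door and 80 mm along it, with walls 32 mm high, 3 to 4 mm thick. Axes as door
- spare_jar: another glass jar just like it but with a blue cap, 44 mm across, 72 mm tall; origin under its centre; leave alone
- die_ring: grey graphite die ring, 90 mm across, 16 mm tall; origin under its centre; leave alone
- crucible: white ceramic crucible, 56 mm across, 45 mm tall; origin under its centre; leave alone
- spatula: spatula 190 mm long lying on the bench; leave alone
- flask: amber bottle, 64 mm across, 150 mm tall; origin under its centre; leave alone
- plunger: upright steel press plunger, 34 mm across, 60 mm tall; origin under its centre; leave alone
There are look-alikes about, which are no part of the job. What is shaped like the jar but pink is not meant.

How it is judged:
By the outcome, as a careful person would: the job done as asked, in the order asked, and still so for the second after the job is handed in, with the robot touching nothing.
It also fails if it takes over 72 s, if anything falls off the work surface, if the arm or the gripper's body presses on something with over 40 N, if the wrist force passes 120 N, or if a joint passes its speed limit or range.

## Robot

A 6-joint arm with a two-finger parallel gripper is mounted at the origin on the work surface. World frame = base frame: x ahead of the robot, y to its left, z up, the work surface at z = 0. Lengths are in m, angles in degrees, forces in N, time in s.
With the tool pointing down it reaches from about 0.35 to 0.875 m from the base axis. Payload 4.2 kg.
Tool frame: the origin (TCP) lies midway between the tips of the shut fingers; the grasp point (between the pads) lies 19 mm behind it; z points along the fingers, y is the line along which they close (so a half turn about z gives the same grasp; the last joint's range is limited). The gripper opens to 87 mm and grips with 3 to 60 N. Pads are 19 mm wide; open, the fingers measure 117 mm over their backs; the gripper's body (75 mm by 190 mm) begins 51 mm behind the grasp point.
Start: joints at [91.65, 22.042, 0.453, 0, -68.411, -14.817], TCP at [0.142, 0.609, 0.187] pointing down, gripper open.
Joint ranges: [-179.83, 179.83], [-69.29, 118.12], [-61.27, 80.66], [-181.25, 117.63], [-171.15, -9.14], [-177.46, 177.46]. Speed limits (degrees/s): [159.86, 159.86, 180, 180, 180, 180].

## Interface

Orientations are given as a 3x3 rotation matrix whose columns are the frame's x, y, z axes.
In Python, from station import sense, capture, finish_job, silhouettes, landmark_of gives the robot as it stands.
- The arm moves only by the tool step_arm, never from a script. Its arguments are lists of equal length, an entry for each row: "linear": the shift along the tool's x, y, z in mm, a list of three; "delta_rot": the turn, a rotation vector about the tool's x, y, z in rad, a list of three; "grip": the finger opening in mm, from 0 to 87. A call has 1 to 10 rows; each row shifts and turns the commanded pose from where the row before left it, along the tool's axes as they then stand; what a row does not reach is not made up. A row lasts 1/8 s, in which the tool goes at most 62.5 mm and 10.7 degrees, less where a joint would pass 70% of its speed; a pose out of reach is approached as far as the arm can. A call with a gripper value outside its range is refused whole. The fingers move at their own pace and stop on an object; the grip force is fixed at half the most. Time passes only in rows, so rows that do not move let the fingers close. It gives the time, the measured TCP pose, the force, the opening and the grip force at its end, in the units of the state.
- sense(): the state, without advancing time (a new reading comes with each control period).
- capture(name): name is "scene" or "side" or "wrist"; returns a dict with "img" (420x560x3 uint8, red, green, blue), "fx", "fy", "cx", "cy" (pixels), "world_to_cam" (4x4, takes a point from world to camera coordinates); the wrist camera has in their place "mount" (4x4, takes a point from camera to tool coordinates, whose origin is the TCP and whose axes are the flange's). Camera axes: x right, y up, looking along -z (the intrinsics and any distortion apply to the point x, -y, -z); pixel columns grow to the right and rows downward; lengths in m; the calibration is good to about 2 mm. A picture is of the moment at which its call begins: read the wrist's pose just before it. There is no depth.
- finish_job(): hands the job in; it is judged then, once.
Trained networks look in the newest picture that a camera, given by its name, has taken for a name from the list of things; names that differ only in an ending like _2 or _b are one class to them, and where a whole thing is asked for, a point or a joint stands for the part that bears it (a point fixed in the world has none). Each returns a list of dicts, best first, with "score" (0 to 1); they miss things now and then, are a little off and sometimes report something else, mostly with a low value. They report only what shows in the picture. A call takes as long as a camera call. They do not tell look-alikes from the thing itself.
- silhouettes(camera, label): "mask" (420x560 bool, what is visible of it) and "point" ([column, row] in pixels, amid what is visible of it).
- landmark_of(camera, label): "point" ([column, row] in pixels: a listed point, or the origin of a listed thing).
The state is a dict: "time_s": time; "joints": joint angles; "joint_velocities": joint speeds; "effort": joint torques, N m; "tcp_pos": TCP position; "ee_rot": TCP orientation; "wrist_force": force on the tool from outside, world axes, zero at the start; "moment": the same for the moment, N m; "gripper_width": opening from 0.0 (shut) to 1.0 (fully open); "gripper_force": force on a finger pad.
Only numpy, scipy, OpenCV 4.12 (cv2) and the standard library are available. Lean on these libraries where they do the work, as an engineer would, in place of code of your own. Each camera call takes 0.05 s, during which the arm holds its last target. There are 200 camera calls.

## Working session

There is one attempt and no reset: what is moved stays moved. The work goes in short steps, Python scripts to look and compute and a tool call to move; the robot and the scene stay as the last step left them, time stands still between calls to the robot, and variables do not carry over. Pictures are saved under pics/ and viewed, at most 10 in all, crops included, and the job is handed in when it is done.

Besides the shell and the picture viewer there is one more tool, called after "Emit:" as name(argument=value, ...), one argument or row to a line, values as JSON. step_arm: Moves the arm, as the interface text tells. Its arguments: {"type":"object","properties":{"linear":{"type":"array"},"delta_rot":{"type":"array"},"grip":{"type":"array"}},"required":["linear","delta_rot","grip"]}

```bash
ls; mkdir -p pics; cat > h.py <<'E'
import numpy as np, cv2
from station import *
np.set_printoptions(precision=4,suppress=True)
def cam(c):
    if 'world_to_cam' in c: W=np.array(c['world_to_cam'])
    else:
        s=c['s'];T=np.eye(4);T[:3,:3]=np.array(s['ee_rot']);T[:3,3]=s['tcp_pos'];W=np.linalg.inv(T@np.array(c['mount']))
    return W
def cap(n):
    s=sense();c=capture(n);c['s']=s;c['W']=cam(c);return c
def ray(c,p):
    d=np.array([(p[0]-c['cx'])/c['fx'],-(p[1]-c['cy'])/c['fy'],-1.]);R=c['W'][:3,:3]
    o=-R.T@c['W'][:3,3];d=R.T@d;return o,d/np.linalg.norm(d)
def atz(c,p,z):
    o,d=ray(c,p);return o+d*(z-o[2])/d[2]
def tri(L):
    A=np.zeros((3,3));b=np.zeros(3)
    for c,p in L:
        o,d=ray(c,p);M=np.eye(3)-np.outer(d,d);A+=M;b+=M@o
    x=np.linalg.solve(A,b);return x,[round(1000*np.linalg.norm((np.eye(3)-np.outer(ray(c,p)[1],ray(c,p)[1]))@(x-ray(c,p)[0])),1) for c,p in L]
def proj(c,P):
    q=c['W'][:3,:3]@np.array(P)+c['W'][:3,3];return np.array([c['cx']+c['fx']*q[0]/-q[2],c['cy']-c['fy']*q[1]/-q[2]])
def save(c,n): cv2.imwrite(f'pics/{n}.png',c['img'][:,:,::-1])
E
python3 - <<'E'
from h import *
a=cap('scene');b=cap('side');print({k:v for k,v in a.items() if k not in('img',)})
save(a,'scene0');save(b,'side0')
cv2.imwrite('pics/both.png',cv2.resize(np.vstack([a['img'],b['img']])[:,:,::-1],(400,600)))
for n in ['jar','hinge','handle','striker_post','rack','cabinet','spare_jar','flask','crucible','plunger','die_ring']:
    for k,c in(('scene',a),('side',b)):
        for r in landmark_of(k,n)[:4]: print(n,k,np.round(r['point'],1),round(r['score'],2))
E
```

```text
pics
{'fx': 391.6404915613293, 'fy': 391.6404915613293, 'cx': 275.87824228840316, 'cy': 203.6120148125233, 'world_to_cam': array([[ 0.8993,  0.4374,  0.0029, -0.4806],
       [-0.323 ,  0.6595,  0.6788,  0.0698],
       [ 0.2949, -0.6113,  0.7344, -1.4883],
       [ 0.    ,  0.    ,  0.    ,  1.    ]]), 's': {'time_s': 0.0, 'joints': array([ 91.6511,  22.09  ,   0.3798,  -0.0283, -68.4116, -14.814 ]), 'joint_velocities': array([-0.043 ,  0.0524, -0.0749, -0.0736, -0.0261,  0.0403]), 'effort': array([ -0.0002, -39.0665,  18.7408,   4.2202,   0.0109,  -0.0002]), 'tcp_pos': array([0.1422, 0.6079, 0.1858]), 'ee_rot': array([[ 0.9737, -0.2279, -0.0004],
       [-0.2279, -0.9737, -0.0021],
       [ 0.0001,  0.0022, -1.    ]]), 'wrist_force': array([0.1918, 0.0707, 0.261 ]), 'moment': array([ 0.0171, -0.04  ,  0.0001]), 'gripper_force': 0.0, 'gripper_width': 1.0001759578964045}, 'W': array([[ 0.8993,  0.4374,  0.0029, -0.4806],
       [-0.323 ,  0.6595,  0.6788,  0.0698],
       [ 0.2949, -0.6113,  0.7344, -1.4883],
       [ 0.    ,  0.    ,  0.    ,  1.    ]])}
jar scene [229.7 350.3] 0.79
[... 199 characters left out ...]
28.7] 0.58
handle side [182.2 379.3] 0.48
handle side [149.8 335.7] 0.27
striker_post scene [253.2 183.6] 0.62
striker_post side [299.7 204.7] 0.96
striker_post side [249.8 205.1] 0.73
rack scene [290.9 214.6] 0.96
rack scene [362.4 174.6] 0.41
rack side [264.5 212.5] 0.78
cabinet side [247.3 205.8] 0.59
spare_jar scene [195.9 300.1] 0.63
spare_jar side [374.5 204.6] 0.55
flask scene [274.  348.4] 0.92
flask side [318.5 152.3] 0.88
crucible scene [330.9 158.2] 0.72
crucible side [148.9 333.3] 0.65
plunger scene [363.2 170.4] 0.62
plunger scene [253.1 182.5] 0.47
plunger side [123.4 299.6] 0.84
die_ring scene [299.6 151.9] 0.78
die_ring side [182.  377.7] 0.76
die_ring side [219.9 193.1] 0.61
```

View pics/scene0.png

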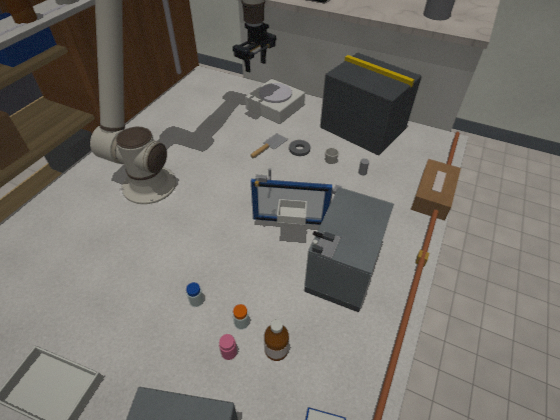

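View pics/side0.png

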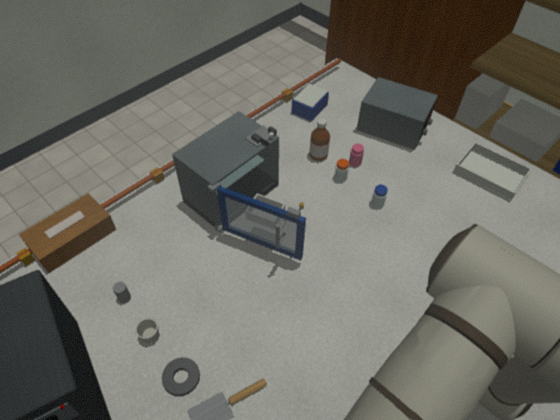

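```bash
python3 - <<'E'
from h import *
a=cap('scene');b=cap('side')
def t(n,p,q): print(n,*tri([(a,p),(b,q)]))
t('hinge',[329.3,190.2],[219.8,190.3]);t('handle',[265.3,174.2],[276.3,228.7]);t('post',[253.2,183.6],[299.7,204.7]);t('post2',[253.2,183.6],[249.8,205.1])
t('rack',[290.9,214.6],[264.5,212.5]);t('flask',[274,348.4],[318.5,152.3]);t('cru',[330.9,158.2],[148.9,333.3]);t('plun',[363.2,170.4],[123.4,299.6]);t('die',[299.6,151.9],[182,377.7])
for p in ([229.7,350.3],[240.4,319.7],[195.9,300.1]): print('s',atz(a,p,0))
for p in ([340.9,178.2],[354.1,165.5],[374.5,204.6]): print('d',atz(b,p,0))
for n in['jar','spare_jar']:
  for k,c in(('scene',a),('side',b)):
    for r in silhouettes(k,n)[:4]:
      m=r['mask'].astype(bool);print(n,k,np.round(r['point']),round(r['score'],2),m.sum(),np.round(np.mean(c['img'][m],0)),np.argwhere(m).min(0),np.argwhere(m).max(0))
E
```

```text
hinge [0.6752 0.085  0.1967] [np.float64(1.1), np.float64(1.1)]
handle [0.4729 0.0651 0.1985] [np.float64(7.4), np.float64(7.4)]
post [ 0.472  -0.0149  0.226 ] [np.float64(6.1), np.float64(6.1)]
post2 [0.5101 0.0386 0.2192] [np.float64(67.6), np.float64(67.6)]
rack [0.5843 0.0084 0.1164] [np.float64(1.6), np.float64(1.6)]
flask [ 0.7063 -0.3617  0.0138] [np.float64(1.5), np.float64(1.5)]
cru [0.5684 0.4346 0.0141] [np.float64(0.8), np.float64(0.8)]
plun [0.7034 0.4276 0.0062] [np.float64(4.0), np.float64(4.0)]
die [ 0.4289  0.4419 -0.0097] [np.float64(1.0), np.float64(1.0)]
s [ 0.5973 -0.4146  0.    ]
s [ 0.5797 -0.3248  0.    ]
s [ 0.4306 -0.3285  0.    ]
d [ 0.5829 -0.3345  0.    ]
d [ 0.5897 -0.411   0.    ]
d [ 0.4352 -0.3237  0.    ]
jar scene [229. 348.] 0.75 368 [132.  76.  92.] [334 219] [359 236]
jar scene [239. 314.] 0.54 337 [123.  88.  58.] [304 232] [328 248]
jar scene [268. 143.] 0.53 253 [118. 110.  99.] [134 252] [155 284]
jar side [356. 158.] 0.82 236 [110.  68.  79.] [145 350] [166 362]
jar side [344. 172.] 0.65 274 [107.  88.  72.] [160 334] [182 348]
spare_jar scene [196. 296.] 0.82 333 [ 63.  80. 102.] [282 186] [306 203]
spare_jar side [381. 195.] 0.83 346 [ 80.  90. 100.] [184 371] [209 387]
```

The scene shows the orange jar at (240,315), with the pink look-alike at (228,346), the flask at (276,340) and the blue-capped jar at (194,294). The open door runs from (253,205) to (330,190), with the white rack at (292,212). The side view agrees: jar at (342,170), door from (220,195) to (303,250). From the hinge, handle and rack points, the door's y axis has a yaw of about 20°.

Emit:
step_arm(
  linear=[
    [38, 48.5, -8],
    [38, 48.5, -8],
    [38, 48.5, -8],
    [38, 48.5, -8],
    [38, 48.5, -8],
    [38, 48.5, -8],
    [38, 48.5, -8],
    [38, 48.5, -8],
    [38, 48.5, -8],
    [38, 48.5, -8],
  ],
  delta_rot=[
    [0, 0, 0],
    [0, 0, 0],
    [0, 0, 0],
    [0, 0, 0],
    [0, 0, 0],
    [0, 0, 0],
    [0, 0, 0],
    [0, 0, 0],
    [0, 0, 0],
    [0, 0, 0],
  ],
  grip=[87, 87, 87, 87, 87, 87, 87, 87, 87, 87],
)

```text
time_s: 2.75
tcp_pos: [0.4024, 0.0479, 0.2677]
ee_rot: [[0.974, -0.227, 0.002], [-0.227, -0.974, 0.001], [0.001, -0.001, -1.0]]
wrist_force: [0.7, 0.8, 0.5]
gripper_width: 0.998
gripper_force: 0.0
```

Emit:
step_arm(
  linear=[
    [37, 47, 0],
    [37, 47, 0],
    [37, 47, 0],
    [37, 47, 0],
    [37, 47, 0],
    [37, 47, 0],
    [0, 0, 0],
    [0, 0, 0],
    [0, 0, 0],
    [0, 0, 0],
  ],
  delta_rot=[
    [0, 0, 0],
    [0, 0, 0],
    [0, 0, 0],
    [0, 0, 0],
    [0, 0, 0],
    [0, 0, 0],
    [0, 0, 0.18],
    [0, 0, 0.18],
    [0, 0, 0.18],
    [0, 0, 0],
  ],
  grip=[87, 87, 87, 87, 87, 87, 87, 87, 87, 87],
)

```text
time_s: 4.0
tcp_pos: [0.5537, -0.2755, 0.2668]
ee_rot: [[0.719, -0.695, -0.0], [-0.695, -0.719, 0.0], [-0.0, 0.0, -1.0]]
wrist_force: [-0.3, 0.2, -0.1]
gripper_width: 0.998
gripper_force: 0.0
```

```bash
python3 - <<'E'
from h import *
w=cap('wrist');save(w,'w1');s=w['s'];print(s['time_s'],s['tcp_pos'],s['ee_rot'],s['joints'],w['cx'],w['fx'],{k for k in w})
for n in['jar','flask','spare_jar']:
  for r in landmark_of('wrist',n)[:4]: print(n,r['point'],r['score'],atz(w,r['point'],0))
a=cap('scene')
C=[atz(a,p,.21)[:2] for p in([338,190],[392,207],[318,233],[364,260])];print(C)
for r in landmark_of('scene','hinge')+landmark_of('scene','rack')+landmark_of('scene','handle'):print(r)
E
```

```text
4.0 [ 0.5537 -0.2755  0.2668] [[ 0.7194 -0.6946 -0.0002]
 [-0.6946 -0.7194  0.    ]
 [-0.0002  0.0001 -1.    ]] [-11.4763  19.066    7.3597  -0.0005 -78.3052  57.4819] 281.9015857675907 360.78415011647934 {'cx', 'fx', 'fy', 'cy', 'mount', 's', 'W', 'img'}
jar [344.0, 59.9] 0.78 [ 0.5958 -0.4227  0.    ]
jar [293.8, 121.6] 0.71 [ 0.5855 -0.3295  0.    ]
flask [240.4, 24.4] 0.91 [ 0.7098 -0.361   0.    ]
spare_jar [375.0, 207.3] 0.86 [ 0.4304 -0.3307  0.    ]
[array([0.701 , 0.0834]), array([0.8648, 0.0867]), array([ 0.7082, -0.0965]), array([ 0.8473, -0.1268])]
{'point': [330.4, 191.1], 'score': 0.67}
{'point': [289.9, 217.8], 'score': 0.7}
{'point': [269.9, 174.1], 'score': 0.91}
{'point': [242.9, 318.1], 'score': 0.2}
```

View pics/w1.png

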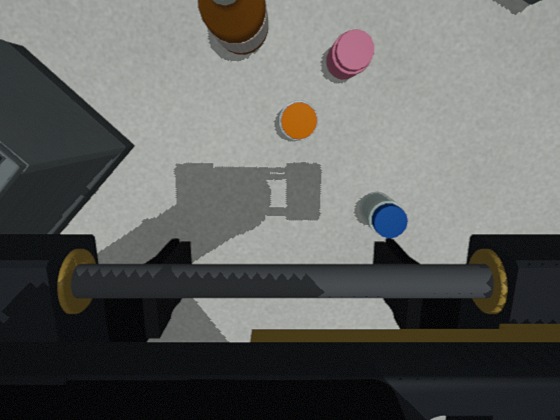

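The wrist view shows the orange cap at (298,121), which puts the jar near (0.584,-0.330). Pink is at (351,50), flask at (235,20) and blue at (388,219), all clear of fingers closing along the 45° diagonal. Next I descend and grip the jar high.

Emit:
step_arm(
  linear=[
    [30, 9, 20],
    [29, 9.5, 30],
    [0, 0, 50],
    [0, 0, 50],
    [0, 0, 40],
    [0, 0, 25],
    [0, 0, 14],
    [0, 0, 0],
    [0, 0, 0],
  ],
  delta_rot=[
    [0, 0, 0],
    [0, 0, 0],
    [0, 0, 0],
    [0, 0, 0],
    [0, 0, 0],
    [0, 0, 0],
    [0, 0, 0],
    [0, 0, 0],
    [0, 0, 0],
  ],
  grip=[87, 87, 87, 87, 87, 87, 87, 87, 87],
)

```text
time_s: 5.52
tcp_pos: [0.5844, -0.3302, 0.0394]
ee_rot: [[0.718, -0.696, 0.003], [-0.696, -0.718, -0.001], [0.003, -0.001, -1.0]]
wrist_force: [-0.6, -0.8, -0.4]
gripper_width: 0.996
gripper_force: 0.0
```

Emit:
step_arm(
  linear=[
    [0, 0, 0],
    [0, 0, 0],
    [0, 0, 0],
    [0, 0, 0],
    [0, 0, 0],
    [0, 0, 0],
    [0, 0, 0],
  ],
  delta_rot=[
    [0, 0, 0],
    [0, 0, 0],
    [0, 0, 0],
    [0, 0, 0],
    [0, 0, 0],
    [0, 0, 0],
    [0, 0, 0],
  ],
  grip=[38, 38, 38, 38, 38, 38, 38],
)

```text
time_s: 6.4
tcp_pos: [0.5833, -0.3298, 0.0378]
ee_rot: [[0.718, -0.696, -0.0], [-0.696, -0.718, 0.0], [-0.0, 0.0, -1.0]]
wrist_force: [-0.1, 0.8, 0.3]
gripper_width: 0.445
gripper_force: 0.0
```

Emit:
step_arm(
  linear=[
    [0, 0, 0],
    [0, 0, 0],
    [0, 0, 0],
  ],
  delta_rot=[
    [0, 0, 0],
    [0, 0, 0],
    [0, 0, 0],
  ],
  grip=[25, 25, 25],
)

```text
time_s: 6.78
tcp_pos: [0.5833, -0.3298, 0.0379]
ee_rot: [[0.718, -0.696, 0.0], [-0.696, -0.718, 0.0], [0.0, -0.0, -1.0]]
wrist_force: [0.9, -0.7, 0.3]
gripper_width: 0.295
gripper_force: 0.0
```

```bash
python3 - <<'E'
from h import *
w=cap('wrist');save(w,'w2');print(w['s']['gripper_force'],w['s']['gripper_width'])
E
```

```text
0.0 0.2953791770199958
```

View pics/w2.png

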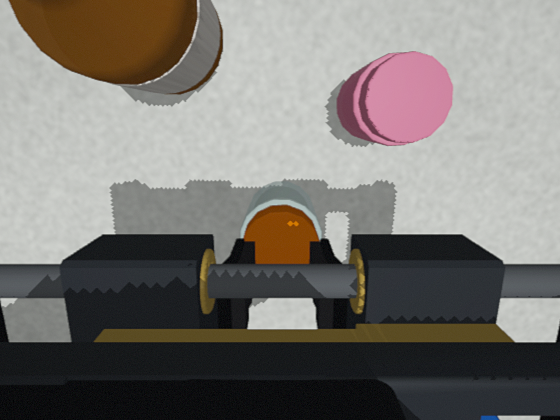

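```bash
python3 - <<'E'
from h import *
w=cap('wrist');a=cap('scene');b=cap('side')
print(w['mount']);print('cap',atz(w,[282,240],.072),'tcp px',proj(w,w['s']['tcp_pos']), w['s']['tcp_pos'])
for k,c in(('wrist',w),('scene',a),('side',b)):
  for r in landmark_of(k,'jar')[:4]: print(k,r['point'],r['score'],atz(c,r['point'],0))
t=w['s']['tcp_pos']
cv2.imwrite('pics/c1.png',np.hstack([cv2.resize(c['img'][int(p[1])-45:int(p[1])+35,int(p[0])-45:int(p[0])+45],(400,355))[:,:,::-1] for c in(a,b) for p in [proj(c,t)]]))
E
```

```text
[[-0.001   0.9696  0.2446  0.0653]
 [ 1.      0.0011 -0.0003  0.0016]
 [-0.0005  0.2446 -0.9696 -0.1981]
 [ 0.      0.      0.      1.    ]]
cap [ 0.5881 -0.3368  0.072 ] tcp px [279.0041 234.3226] [ 0.5833 -0.3297  0.0379]
wrist [279.7, 216.4] 0.93 [ 0.5834 -0.3301  0.    ]
wrist [370.2, 102.3] 0.6 [ 0.597  -0.4227  0.    ]
scene [238.9, 320.2] 0.77 [ 0.5766 -0.328   0.    ]
scene [230.2, 352.5] 0.76 [ 0.6015 -0.4192  0.    ]
side [342.4, 176.5] 0.53 [ 0.5844 -0.3439  0.    ]
```

View pics/c1.png

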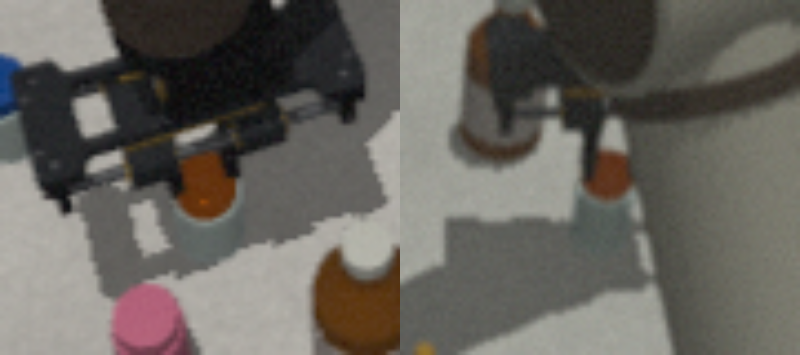

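Emit:
step_arm(
  linear=[
    [0, 0, 0],
    [0, 0, 0],
    [0, 0, 0],
    [0, 0, 0],
    [0, 0, 0],
    [0, 0, 0],
    [0, 0, -40],
    [0, 0, -50],
    [0, 0, -30],
    [0, 0, 0],
  ],
  delta_rot=[
    [0, 0, 0],
    [0, 0, 0],
    [0, 0, 0],
    [0, 0, 0],
    [0, 0, 0],
    [0, 0, 0],
    [0, 0, 0],
    [0, 0, 0],
    [0, 0, 0],
    [0, 0, 0],
  ],
  grip=[87, 87, 87, 87, 87, 87, 87, 87, 87, 87],
)

```text
time_s: 8.38
tcp_pos: [0.585, -0.3305, 0.1615]
ee_rot: [[0.718, -0.696, 0.007], [-0.696, -0.718, -0.003], [0.006, -0.003, -1.0]]
wrist_force: [-0.6, 0.6, 0.0]
gripper_width: 0.999
gripper_force: 0.0
```

```bash
python3 - <<'E'
from h import *
w=cap('wrist');a=cap('scene');b=cap('side')
a0=cv2.imread('pics/scene0.png')[:,:,::-1];b0=cv2.imread('pics/side0.png')[:,:,::-1];w1=cv2.imread('pics/w1.png')[:,:,::-1]
def org(im,box):
    h=cv2.cvtColor(np.ascontiguousarray(im),cv2.COLOR_RGB2HSV);m=(h[...,0]>5)&(h[...,0]<20)&(h[...,1]>200)&(h[...,2]>90)
    z=np.zeros_like(m);x0,y0,x1,y1=box;z[y0:y1,x0:x1]=m[y0:y1,x0:x1]
    q=np.argwhere(z);return q[:,::-1].mean(0),len(q),q.min(0)[::-1],q.max(0)[::-1]
print('scene before/after',org(a0,(225,295,255,330)),org(a['img'],(225,295,255,330)))
print('side',org(b0,(330,150,352,190)),org(b['img'],(330,150,352,190)))
o=org(w1,(265,90,330,150));print('w1',o)
s=w['s'];print(s['tcp_pos'],s['gripper_width'])
o=org(w['img'],(220,100,340,290));print('w now',o,atz(w,o[0],.07));save(w,'w3')
E
```

```text
scene before/after (array([239.863 , 311.3904]), 146, array([234, 305]), array([246, 318])) (array([239.8611, 311.4306]), 144, array([234, 305]), array([246, 318]))
side (array([342.5667, 162.5   ]), 30, array([338, 160]), array([347, 165])) (array([345.1818, 164.0909]), 11, array([341, 160]), array([347, 166]))
w1 (array([298.5815, 120.3985]), 951, array([282, 103]), array([315, 138]))
[ 0.585  -0.3305  0.1615] 0.999231985631145
w now (array([282.3212, 197.3206]), 1622, array([260, 175]), array([304, 220])) [ 0.5854 -0.3334  0.07  ]
```

View pics/w3.png

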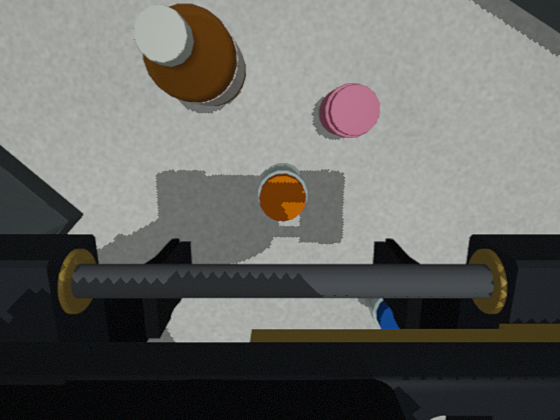

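The cap is now at (282,197) and the scene view shows that the jar hasn't moved. That means the fingers closed above it, so the tips sit higher than the TCP figure suggests. I'll go lower and close again.

Emit:
step_arm(
  linear=[
    [2, 1, 40],
    [0, 0, 45],
    [0, 0, 30],
    [0, 0, 20],
    [0, 0, 5],
    [0, 0, 0],
    [0, 0, 0],
  ],
  delta_rot=[
    [0, 0, 0],
    [0, 0, 0],
    [0, 0, 0],
    [0, 0, 0],
    [0, 0, 0],
    [0, 0, 0],
    [0, 0, 0],
  ],
  grip=[87, 87, 87, 87, 87, 87, 87],
)

```text
time_s: 9.4
tcp_pos: [0.5847, -0.3321, 0.0188]
ee_rot: [[0.718, -0.696, 0.002], [-0.696, -0.718, -0.001], [0.002, -0.001, -1.0]]
wrist_force: [-0.1, -0.3, 0.8]
gripper_width: 0.998
gripper_force: 0.0
```

Emit:
step_arm(
  linear=[
    [0, 0, 0],
    [0, 0, 0],
    [0, 0, 0],
    [0, 0, 0],
    [0, 0, 0],
    [0, 0, 0],
    [0, 0, 0],
    [0, 0, 0],
  ],
  delta_rot=[
    [0, 0, 0],
    [0, 0, 0],
    [0, 0, 0],
    [0, 0, 0],
    [0, 0, 0],
    [0, 0, 0],
    [0, 0, 0],
    [0, 0, 0],
  ],
  grip=[34, 34, 34, 34, 34, 34, 34, 34],
)

```text
time_s: 10.4
tcp_pos: [0.5844, -0.3317, 0.018]
ee_rot: [[0.718, -0.696, 0.001], [-0.696, -0.718, -0.0], [0.001, -0.0, -1.0]]
wrist_force: [1.0, 1.5, 0.3]
gripper_width: 0.482
gripper_force: 30.0
```

```bash
python3 - <<'E'
from h import *
w=cap('wrist');a=cap('scene');b=cap('side');t=w['s']['tcp_pos'];print(t)
L=[cv2.resize(c['img'][int(p[1])-45:int(p[1])+35,int(p[0])-45:int(p[0])+45],(400,355))[:,:,::-1] for c in(a,b) for p in [proj(c,t)]]
cv2.imwrite('pics/c2.png',np.hstack([cv2.resize(w['img'],(473,355))[:,:,::-1],L[0]])[:,:800])
E
```

```text
[ 0.5844 -0.3317  0.018 ]
```

View pics/c2.png

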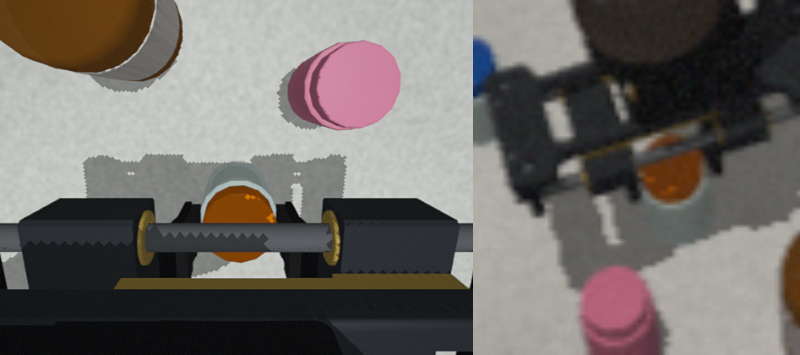

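The grip force is 30 N at about 42 mm, so the jar is held with its base 18 mm below the TCP. Next I lift it, turn, and fly over to look at the rack.

Emit:
step_arm(
  linear=[
    [0, 0, -20],
    [0, 0, -45],
    [0, 0, -55],
    [0, 0, -52],
    [0, 0, -50],
    [0, 0, -50],
    [0, 0, 0],
  ],
  delta_rot=[
    [0, 0, 0],
    [0, 0, 0],
    [0, 0, 0.15],
    [0, 0, 0.15],
    [0, 0, 0.154],
    [0, 0, 0],
    [0, 0, 0],
  ],
  grip=[34, 34, 34, 34, 34, 34, 34],
)

```text
time_s: 11.42
tcp_pos: [0.5852, -0.3331, 0.295]
ee_rot: [[0.34, -0.94, 0.008], [-0.94, -0.34, -0.004], [0.007, -0.006, -1.0]]
wrist_force: [0.6, -0.3, -2.9]
gripper_width: 0.481
gripper_force: 30.0
```

Emit:
step_arm(
  linear=[
    [-35, -11, 0],
    [-51, -15, 0],
    [-51, -15, 0],
    [-51, -15, 0],
    [-51, -15, 0],
    [-51, -15, 0],
    [-51, -15, 0],
    [-48, -14, 0],
    [0, 0, 0],
    [0, 0, 0],
  ],
  delta_rot=[
    [0, 0, 0],
    [0, 0, 0],
    [0, 0, 0],
    [0, 0, 0],
    [0, 0, 0],
    [0, 0, 0],
    [0, 0, 0],
    [0, 0, 0],
    [0, 0, 0],
    [0, 0, 0],
  ],
  grip=[34, 34, 34, 34, 34, 34, 34, 34, 34, 34],
)

```text
time_s: 12.68
tcp_pos: [0.5591, 0.0727, 0.2884]
ee_rot: [[0.34, -0.94, -0.003], [-0.94, -0.34, -0.001], [0.0, 0.003, -1.0]]
wrist_force: [1.0, -0.0, -1.5]
gripper_width: 0.48
gripper_force: 30.0
```

```bash
python3 - <<'E'
from h import *
w=cap('wrist');s=w['s'];print(s['tcp_pos'],s['ee_rot'][:,0],s['gripper_width'],s['gripper_force']);save(w,'w4')
for n,z in(('rack',.11),('handle',.195),('hinge',.195),('striker_post',.22),('jar',.25)):
  for r in landmark_of('wrist',n)[:3]: print(n,r['point'],r['score'],atz(w,r['point'],z))
for P in([0.585,0.008,.11],[.675,.085,.195]): print(proj(w,P))
E
```

```text
[0.5591 0.0727 0.2884] [ 0.3403 -0.9403  0.0001] 0.48029131484858456 29.990283250808716
rack [280.8, 114.9] 0.62 [0.5809 0.0074 0.11  ]
rack [138.7, 171.4] 0.3 [0.7016 0.1118 0.11  ]
handle [372.8, 228.3] 0.93 [0.4762 0.069  0.195 ]
hinge [137.2, 171.6] 0.85 [0.6753 0.0895 0.195 ]
striker_post [428.6, 136.7] 0.73 [ 0.4746 -0.0138  0.22  ]
jar [280.1, 225.2] 0.56 [0.5565 0.0773 0.25  ]
[276.8302 114.0496]
[138.9381 166.5594]
```

View pics/w4.png

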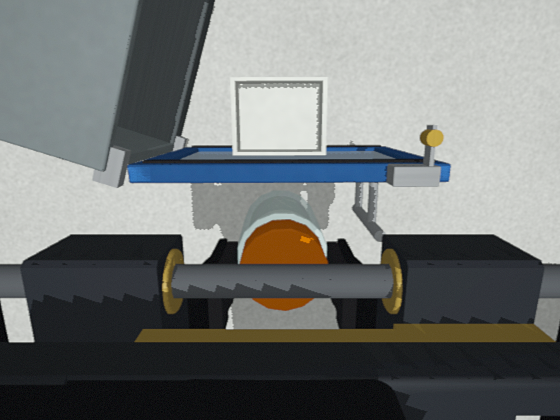

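```bash
python3 - <<'E'
from h import *
w=cap('wrist');t=w['s']['tcp_pos'];R=w['s']['ee_rot']
A,B=atz(w,[231.5,78],.142),atz(w,[328,78],.142);print('rim far',A,B,np.linalg.norm(A-B))
print('door top inner/outer edge ends',[atz(w,p,.21) for p in([128,183],[450,182],[130,165],[450,163])])
m=(A+B)/2;u=(A-B)/np.linalg.norm(A-B);n=np.array([u[1],-u[0],0]);rk=m-35.5e-3*n
print('phi',np.degrees(np.arctan2(u[1],u[0])),'rack',rk)
c=atz(w,[284,266],t[2]-.018+.072);print('cap rel tool',R.T@(c-t))
H=np.array([.6755,.087]);print('rack from hinge',H-.115*u[:2]+.042*n[:2],'handle',H-.195*u[:2]-.0495*n[:2])
tgt=rk+.005*n;print('move tool',R.T@(np.r_[tgt[:2],.14]-t)*1000)
E
```

```text
rim far [ 0.635  -0.0083  0.142 ] [ 0.5527 -0.0378  0.142 ] 0.08743397539578164
door top inner/outer edge ends [array([0.6766, 0.0962, 0.21  ]), array([0.4404, 0.0107, 0.21  ]), array([0.6785, 0.0819, 0.21  ]), array([ 0.447 , -0.0027,  0.21  ])]
phi 19.742386577772532 rack [0.5818 0.0104 0.142 ]
cap rel tool [ 0.0044  0.0028 -0.054 ]
rack from hinge [0.5814 0.0086] handle [0.4752 0.0677]
move tool [ 70.4834   0.231  149.7542]
```

Rack rim corners at (231,78) and (328,78) give 87.4 mm along the door, which fits the 80 mm pocket plus two walls. Pocket centre is about (0.582,0.0095), and the tool is already lined up with the door. I'll move over it and stop just above the rim.

Emit:
step_arm(
  linear=[
    [35, 0, 0],
    [36, 0, 0],
    [0, 0, 40],
    [0, 0, 40],
    [0, 0, 30],
    [0, 0, 13],
    [0, 0, 0],
    [0, 0, 0],
  ],
  delta_rot=[
    [0, 0, 0],
    [0, 0, 0],
    [0, 0, 0],
    [0, 0, 0],
    [0, 0, 0],
    [0, 0, 0],
    [0, 0, 0],
    [0, 0, 0],
  ],
  grip=[34, 34, 34, 34, 34, 34, 34, 34],
)

```text
time_s: 14.02
tcp_pos: [0.5852, 0.0064, 0.1685]
ee_rot: [[0.34, -0.94, 0.003], [-0.94, -0.34, 0.0], [0.001, -0.003, -1.0]]
wrist_force: [0.1, 0.7, -1.6]
gripper_width: 0.482
gripper_force: 30.0
```

```bash
python3 - <<'E'
from h import *
w=cap('wrist');s=w['s'];print(s['tcp_pos']);a=cap('scene');b=cap('side');t=s['tcp_pos']
L=[cv2.resize(c['img'][int(p[1])-50:int(p[1])+40,int(p[0])-50:int(p[0])+50],(400,360))[:,:,::-1] for c in(a,b) for p in [proj(c,t)]]
L.insert(0,cv2.resize(w['img'],(0,0),fx=.6,fy=.6)[:,:,::-1])
im=np.zeros((600,800,3),np.uint8);im[:252,:336]=L[0];im[240:600,:400]=L[1];im[240:600,400:]=L[2];im[:240,:336]=L[0][:240]
cv2.imwrite('pics/c3.png',im)
E
```

```text
[0.5852 0.0064 0.1685]
```

View pics/c3.png

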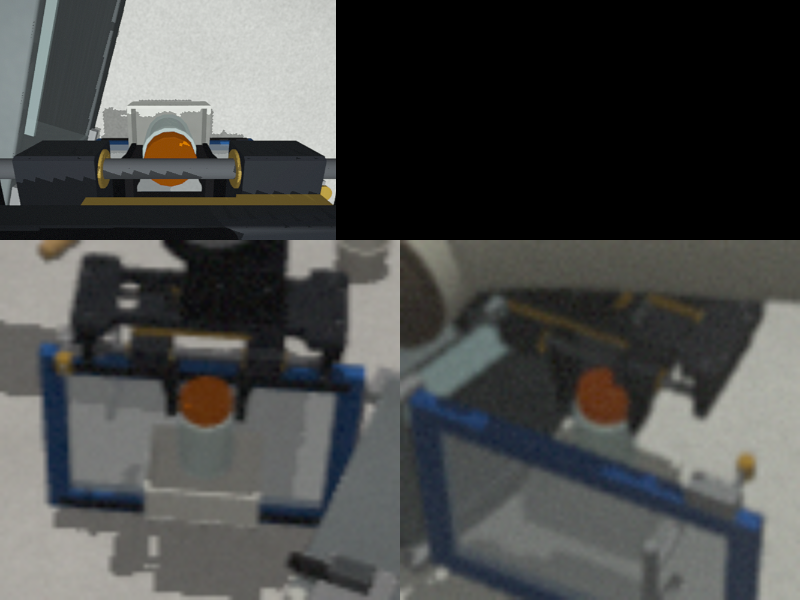

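Jar is centred over the rack pocket: cap at (170,155) in the wrist view, just inside the rim. The gripper body is still above the door top. I'll lower it in steps and watch the force.

Emit:
step_arm(
  linear=[
    [0, 0, 8],
    [0, 0, 8],
    [0, 0, 6],
    [0, 0, 0],
  ],
  delta_rot=[
    [0, 0, 0],
    [0, 0, 0],
    [0, 0, 0],
    [0, 0, 0],
  ],
  grip=[34, 34, 34, 34],
)

```text
time_s: 14.68
tcp_pos: [0.5835, 0.0062, 0.1439]
ee_rot: [[0.34, -0.94, -0.002], [-0.94, -0.34, -0.0], [-0.0, 0.002, -1.0]]
wrist_force: [-0.1, 0.3, -0.9]
gripper_width: 0.482
gripper_force: 30.0
```

Emit:
step_arm(
  linear=[
    [0, 0, 4],
    [0, 0, 4],
    [0, 0, 3],
    [0, 0, 0],
  ],
  delta_rot=[
    [0, 0, 0],
    [0, 0, 0],
    [0, 0, 0],
    [0, 0, 0],
  ],
  grip=[34, 34, 34, 34],
)

```text
time_s: 15.18
tcp_pos: [0.5838, 0.0062, 0.1335]
ee_rot: [[0.34, -0.94, -0.001], [-0.94, -0.34, -0.0], [-0.0, 0.001, -1.0]]
wrist_force: [0.7, 0.4, -0.7]
gripper_width: 0.483
gripper_force: 30.0
```

Emit:
step_arm(
  linear=[
    [0, 0, 2],
    [0, 0, 2],
    [0, 0, 0],
  ],
  delta_rot=[
    [0, 0, 0],
    [0, 0, 0],
    [0, 0, 0],
  ],
  grip=[34, 34, 34],
)

```text
time_s: 15.55
tcp_pos: [0.5839, 0.0063, 0.1297]
ee_rot: [[0.34, -0.94, -0.0], [-0.94, -0.34, -0.0], [-0.0, 0.0, -1.0]]
wrist_force: [-0.4, 0.3, -1.3]
gripper_width: 0.479
gripper_force: 30.0
```

Emit:
step_arm(
  linear=[
    [0, 0, 1],
    [0, 0, 0.5],
    [0, 0, 0],
    [0, 0, 0],
    [0, 0, 0],
    [0, 0, 0],
    [0, 0, 0],
  ],
  delta_rot=[
    [0, 0, 0],
    [0, 0, 0],
    [0, 0, 0],
    [0, 0, 0],
    [0, 0, 0],
    [0, 0, 0],
    [0, 0, 0],
  ],
  grip=[34, 34, 34, 70, 70, 70, 70],
)

```text
time_s: 16.42
tcp_pos: [0.5841, 0.0063, 0.1285]
ee_rot: [[0.34, -0.94, 0.0], [-0.94, -0.34, 0.0], [0.0, -0.0, -1.0]]
wrist_force: [-0.2, 0.6, -0.9]
gripper_width: 0.784
gripper_force: 0.0
```

Emit:
step_arm(
  linear=[
    [0, 0, -15],
    [0, 0, -35],
    [0, 0, -50],
    [0, 0, -50],
    [0, 0, 0],
  ],
  delta_rot=[
    [0, 0, 0],
    [0, 0, 0],
    [0, 0, 0],
    [0, 0, 0],
    [0, 0, 0],
  ],
  grip=[70, 70, 70, 70, 70],
)

```text
time_s: 17.05
tcp_pos: [0.5866, 0.0064, 0.285]
ee_rot: [[0.34, -0.94, 0.012], [-0.94, -0.34, 0.002], [0.003, -0.012, -1.0]]
wrist_force: [0.2, -1.5, -0.4]
gripper_width: 0.803
gripper_force: 0.0
```

```bash
python3 - <<'E'
from h import *
w=cap('wrist');s=w['s'];print(s['tcp_pos']);save(w,'w5')
for k in('wrist','scene','side'):
  c=w if k=='wrist' else cap(k)
  for r in landmark_of(k,'jar')[:3]: print(k,r['point'],r['score'],atz(c,r['point'],.11))
  for r in landmark_of(k,'handle')[:1]: print(k,'handle',r['point'],r['score'],atz(c,r['point'],.195))
E
```

```text
[0.5866 0.0064 0.285 ]
wrist [283.3, 183.3] 0.65 [0.5852 0.006  0.11  ]
wrist [198.8, 203.1] 0.31 [0.6625 0.0568 0.11  ]
scene [230.1, 354.4] 0.74 [ 0.6343 -0.4576  0.11  ]
scene [288.6, 212.4] 0.58 [0.5706 0.0178 0.11  ]
scene handle [267.5, 174.5] 0.57 [0.4725 0.0652 0.195 ]
side [354.2, 162.1] 0.64 [ 0.5402 -0.3279  0.11  ]
side [267.1, 209.6] 0.6 [ 0.592  -0.0068  0.11  ]
side [263.3, 212.3] 0.41 [0.5924 0.0075 0.11  ]
side handle [277.1, 233.9] 0.89 [0.4685 0.0768 0.195 ]
```

The wrist view puts the jar at (0.585,0.006), within 5 mm of the pocket centre. Now to the handle.

Emit:
step_arm(
  linear=[
    [-31, 27, 0],
    [-32, 27, 0],
    [-32, 27, 0],
    [0, 0, 0],
    [0, 0, 0],
  ],
  delta_rot=[
    [0, 0, 0],
    [0, 0, 0],
    [0, 0, 0],
    [0, 0, 0],
    [0, 0, 0],
  ],
  grip=[60, 60, 60, 60, 60],
)

```text
time_s: 18.12
tcp_pos: [0.4758, 0.0682, 0.2784]
ee_rot: [[0.34, -0.94, 0.0], [-0.94, -0.34, -0.0], [0.0, -0.0, -1.0]]
wrist_force: [-0.2, 0.1, 0.5]
gripper_width: 0.69
gripper_force: 0.0
```

```bash
python3 - <<'E'
from h import *
w=cap('wrist');s=w['s'];t=s['tcp_pos'];R=s['ee_rot'];print(t,s['gripper_width']);save(w,'w6')
for n,z in(('handle',.195),('jar',.11)):
  for r in landmark_of('wrist',n)[:2]: q=atz(w,r['point'],z);print(n,r['point'],r['score'],q,R.T@(q-t)*1000)
E
```

```text
[0.4758 0.0682 0.2784] 0.6902686152673135
handle [279.9, 200.5] 0.79 [0.4761 0.0663 0.195 ] [ 1.8381  0.4465 83.4424]
jar [195.0, 84.4] 0.87 [0.5857 0.0044 0.11  ] [ 97.3116 -81.5705 168.4891]
```

View pics/w6.png

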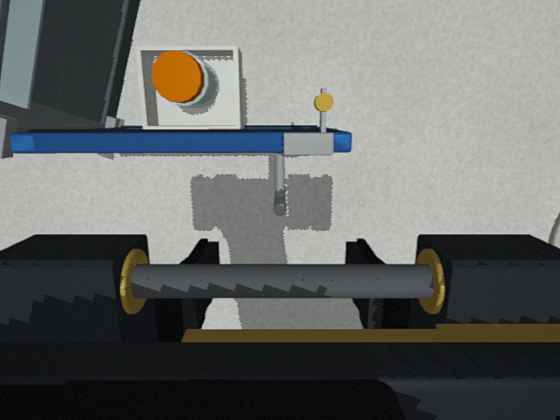

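The jar stands in the rack with its cap at (177,76), and the handle bar top is at (279,209), right under the tool. Now I go down and grip it.

Emit:
step_arm(
  linear=[
    [1, 0, 35],
    [0, 0, 40],
    [0, 0, 30],
    [0, 0, 15],
    [0, 0, 6],
    [0, 0, 0],
    [0, 0, 0],
  ],
  delta_rot=[
    [0, 0, 0],
    [0, 0, 0],
    [0, 0, 0],
    [0, 0, 0],
    [0, 0, 0],
    [0, 0, 0],
    [0, 0, 0],
  ],
  grip=[60, 60, 60, 60, 60, 60, 60],
)

```text
time_s: 19.15
tcp_pos: [0.4766, 0.0673, 0.1531]
ee_rot: [[0.34, -0.94, 0.001], [-0.94, -0.34, 0.001], [0.0, -0.002, -1.0]]
wrist_force: [-0.0, 0.7, -0.6]
gripper_width: 0.688
gripper_force: 0.0
```

Emit:
step_arm(
  linear=[
    [0, 0, 0],
    [0, 0, 0],
    [0, 0, 0],
    [0, 0, 0],
    [0, 0, 0],
    [0, 0, 0],
    [0, 0, 0],
    [0, 0, 0],
  ],
  delta_rot=[
    [0, 0, 0],
    [0, 0, 0],
    [0, 0, 0],
    [0, 0, 0],
    [0, 0, 0],
    [0, 0, 0],
    [0, 0, 0],
    [0, 0, 0],
  ],
  grip=[2, 2, 2, 2, 2, 2, 2, 2],
)

```text
time_s: 20.15
tcp_pos: [0.4783, 0.0681, 0.1525]
ee_rot: [[0.34, -0.94, 0.005], [-0.94, -0.34, 0.002], [0.0, -0.005, -1.0]]
wrist_force: [6.2, 0.2, -3.4]
gripper_width: 0.105
gripper_force: 30.0
```

```bash
cat >> h.py <<'E'
def arc(d): # tool-frame mm shift for door turn d (rad, closing +); rot about tool z = -d
    r=np.array([-49.5,195.]) # hinge->handle in tool x(n), y(-u)
    c,s=np.cos(d),np.sin(d); # ccw from above in (n,-u) frame (y is cw side)
    return np.array([[c,s],[-s,c]])@r-r
E
python3 - <<'E'
from h import *
for d in(.06,.1,.05,.02,.01,.005):print(d,arc(d))
a=cap('scene');b=cap('side');s=sense();print(s['tcp_pos'],s['ee_rot'][:,0])
w=cap('wrist');t=np.array([.5591,.0727,.2884]);T=np.eye(4);T[:3,:3]=np.array([[.3403,-.9403,0],[-.9403,-.3403,0],[0,0,-1]]);T[:3,3]=t
w['W']=np.linalg.inv(T@np.array(w['mount']))
A,B=atz(w,[135,0],.21),atz(w,[98,165],.21);print('roof front',A,B,np.degrees(np.arctan2(*(B-A)[[1,0]])))
A,B=atz(w,[0,143],.21),atz(w,[97,172],.21);print('roof left',A,B,np.degrees(np.arctan2(*(A-B)[[1,0]])))
g=cv2.cvtColor(cv2.imread('pics/w4.png'),cv2.COLOR_BGR2GRAY)
l=cv2.createLineSegmentDetector().detect(g[:200,:230])[0][:,0]
for q in l:
    if np.hypot(q[2]-q[0],q[3]-q[1])>60:
        A,B=atz(w,q[:2],.21),atz(w,q[2:],.21);print(q.round(),A[:2],B[:2],np.degrees(np.arctan2(*(B-A)[[1,0]])).round(1))
for k,c in(('scene',a),('side',b)):
  for r in landmark_of(k,'cabinet')[:1]+landmark_of(k,'roller')[:2]: print(k,r['point'],r['score'],atz(c,r['point'],0),atz(c,r['point'],.22))
E
```

```text
0.06 [11.7821  2.6173]
0.1 [19.7148  3.9676]
0.05 [9.8078 2.2303]
0.02 [3.9096 0.9509]
0.01 [1.9524 0.4852]
0.005 [0.9756 0.2451]
[0.4782 0.0681 0.1525] [ 0.3404 -0.9403  0.    ]
roof front [ 0.7017 -0.0298  0.21  ] [0.7003 0.0908 0.21  ] 90.62941357089397
roof left [0.7736 0.0995 0.21  ] [0.6999 0.0963 0.21  ] 2.477740360877528
[214.   0. 180. 137.] [ 0.6501 -0.0482] [0.6468 0.0487] 91.9
[228. 182. 131. 183.] [0.6024 0.0698] [0.6735 0.0957] 20.0
[ 93. 169.   0. 140.] [0.7034 0.0948] [0.7737 0.0973] 2.0
[114. 115. 138.   0.] [0.6973 0.0501] [ 0.6999 -0.0303] -88.1
[175. 135. 208.   3.] [0.6507 0.0486] [ 0.654  -0.0452] -88.0
[228. 163. 128. 165.] [0.6069 0.0556] [0.6787 0.0828] 20.7Traceback (most recent call last):
  File "<stdin>", line 14, in <module>
ValueError: it knows: cabinet, crucible, die_ring, door, flask, handle, hinge, jar, plunger, rack, spare_jar, spatula, striker_post
```

Emit:
step_arm(
  linear=[
    [11.8, 2.6, 0],
    [19.7, 4, 0],
    [19.7, 4, 0],
    [19.7, 4, 0],
    [19.7, 4, 0],
    [19.7, 4, 0],
    [19.7, 4, 0],
    [19.7, 4, 0],
    [11.8, 2.6, 0],
    [0, 0, 0],
  ],
  delta_rot=[
    [0, 0, -0.06],
    [0, 0, -0.1],
    [0, 0, -0.1],
    [0, 0, -0.1],
    [0, 0, -0.1],
    [0, 0, -0.1],
    [0, 0, -0.1],
    [0, 0, -0.1],
    [0, 0, -0.06],
    [0, 0, 0],
  ],
  grip=[2, 2, 2, 2, 2, 2, 2, 2, 2, 2],
)

```text
time_s: 21.6
tcp_pos: [0.5578, -0.0713, 0.1525]
ee_rot: [[0.92, -0.393, 0.007], [-0.393, -0.92, 0.003], [0.006, -0.006, -1.0]]
wrist_force: [5.5, 5.8, -1.6]
gripper_width: 0.109
gripper_force: 30.0
```

```bash
cat > st.py <<'E'
from h import *
s=sense();t=np.array(s['tcp_pos']);R=np.array(s['ee_rot']);n=R[:2,0];u=-R[:2,1]
print(round(s['time_s'],2),t,'phi',np.degrees(np.arctan2(u[1],u[0])),'hinge',t[:2]+.195*u+.0495*n,'F tool',R.T@s['wrist_force'],'M',s['moment'],'g',s['gripper_width'],s['gripper_force'])
for H in ([.678,.087],[.6765,.087]):
    v=t[:2]-H;print('phi from pos',(np.degrees(np.arctan2(v[1],v[0]))%360)-165.76,'r',np.hypot(*v))
E
python3 st.py; python3 - <<'E'
from h import *
c=cap('side')
for n,z in(('rack',.11),('jar',.11),('striker_post',.22)):
  for k in('side','scene'):
    c=cap(k)
    for r in landmark_of(k,n)[:3]: print(k,n,r['point'],round(r['score'],2),atz(c,r['point'],z))
E
```

```text
21.6 [ 0.5578 -0.0713  0.1525] phi 66.8767479345861 hinge [0.6799 0.0886] F tool [ 2.7652 -7.5236  1.6256] M [ 1.9038 -1.4382 -0.0762] g 0.10887873487671407 30.03142934292555
phi from pos 67.01590212574371 r 0.19874159674624464
phi from pos 67.36181811741713 r 0.1978378012090632
side rack [253.7, 186.5] 0.68 [ 0.6821 -0.0394  0.11  ]
scene rack [275.2, 347.8] 0.54 [ 0.7246 -0.3956  0.11  ]
side jar [353.9, 162.4] 0.66 [ 0.54   -0.3262  0.11  ]
side jar [257.3, 188.4] 0.55 [ 0.6694 -0.0418  0.11  ]
scene jar [230.2, 350.6] 0.8 [ 0.6299 -0.4495  0.11  ]
scene jar [312.8, 232.3] 0.51 [ 0.6707 -0.0234  0.11  ]
scene striker_post [278.5, 227.1] 0.79 [ 0.6061 -0.1325  0.22  ]
```

Emit:
step_arm(
  linear=[
    [11.8, 1.6, 0],
    [15.8, 2.4, 0],
    [15.8, 3.4, 0],
    [11.8, 2.6, 0],
    [7.8, 1.8, 0],
    [0, 0, 0],
    [0, 0, 0],
  ],
  delta_rot=[
    [0, 0, -0.06],
    [0, 0, -0.08],
    [0, 0, -0.08],
    [0, 0, -0.06],
    [0, 0, -0.04],
    [0, 0, 0],
    [0, 0, 0],
  ],
  grip=[2, 2, 2, 2, 2, 2, 2],
)

```text
time_s: 23.12
tcp_pos: [0.6122, -0.1002, 0.1526]
ee_rot: [[0.996, -0.084, 0.003], [-0.084, -0.996, 0.002], [0.003, -0.002, -1.0]]
wrist_force: [1.7, 4.9, 1.3]
gripper_width: 0.102
gripper_force: 30.0
```

```bash
python3 st.py
```

```text
23.12 [ 0.6122 -0.1002  0.1526] phi 85.17226062971923 hinge [0.6779 0.0899] F tool [ 1.2873 -5.007  -1.3147] M [ 1.4251 -0.6597 -0.0264] g 0.10160828793140017 30.008113416843116
phi from pos 84.86383213614619 r 0.19844711665038253
phi from pos 85.27340385664769 r 0.19795452113857656
```

Emit:
step_arm(
  linear=[
    [2, 0.2, 0],
    [2, 0.2, 0],
    [2, 0.3, 0],
    [0, 0, 0],
  ],
  delta_rot=[
    [0, 0, -0.01],
    [0, 0, -0.01],
    [0, 0, -0.01],
    [0, 0, 0],
  ],
  grip=[2, 2, 2, 2],
)

```text
time_s: 23.62
tcp_pos: [0.6176, -0.1021, 0.1525]
ee_rot: [[0.999, -0.054, 0.001], [-0.054, -0.999, 0.001], [0.001, -0.001, -1.0]]
wrist_force: [2.3, 5.3, 1.4]
gripper_width: 0.105
gripper_force: 30.0
```

Emit:
step_arm(
  linear=[
    [1.5, 0.2, 0],
    [1.5, 0.2, 0],
    [0, 0, 0],
  ],
  delta_rot=[
    [0, 0, -0.0075],
    [0, 0, -0.0075],
    [0, 0, 0],
  ],
  grip=[2, 2, 2],
)

```text
time_s: 24.0
tcp_pos: [0.6205, -0.103, 0.1525]
ee_rot: [[0.999, -0.039, 0.001], [-0.039, -0.999, 0.0], [0.001, -0.0, -1.0]]
wrist_force: [2.1, 4.6, 1.1]
gripper_width: 0.104
gripper_force: 30.0
```

```bash
python3 st.py
```

```text
24.0 [ 0.6205 -0.103   0.1525] phi 87.79188201289165 hinge [0.6774 0.09  ] F tool [ 1.962  -4.6364 -1.047 ] M [ 1.4236 -0.5272  0.0021] g 0.10390717189512438 30.001309560611844
phi from pos 87.39045536267702 r 0.19851574347737264
phi from pos 87.80570275350433 r 0.19808615647330938
```

Emit:
step_arm(
  linear=[
    [1.5, 0.2, 0],
    [1.5, 0.2, 0],
    [0, 0, 0],
  ],
  delta_rot=[
    [0, 0, -0.0075],
    [0, 0, -0.0075],
    [0, 0, 0],
  ],
  grip=[2, 2, 2],
)

```text
time_s: 24.38
tcp_pos: [0.6233, -0.1038, 0.1526]
ee_rot: [[1.0, -0.024, 0.001], [-0.024, -1.0, -0.0], [0.001, 0.0, -1.0]]
wrist_force: [2.1, 4.1, 1.5]
gripper_width: 0.109
gripper_force: 30.0
```

Emit:
step_arm(
  linear=[
    [1.5, 0.3, 0],
    [1.5, 0.3, 0],
    [0, 0, 0],
  ],
  delta_rot=[
    [0, 0, -0.0075],
    [0, 0, -0.0075],
    [0, 0, 0],
  ],
  grip=[2, 2, 2],
)

```text
time_s: 24.75
tcp_pos: [0.6262, -0.1046, 0.1525]
ee_rot: [[1.0, -0.009, 0.0], [-0.009, -1.0, -0.0], [0.0, 0.0, -1.0]]
wrist_force: [0.3, 4.1, 2.8]
gripper_width: 0.103
gripper_force: 30.0
```

Emit:
step_arm(
  linear=[
    [1, 0.2, 0],
    [1, 0.2, 0],
    [0, 0, 0],
  ],
  delta_rot=[
    [0, 0, -0.005],
    [0, 0, -0.005],
    [0, 0, 0],
  ],
  grip=[2, 2, 2],
)

```text
time_s: 25.12
tcp_pos: [0.6281, -0.1051, 0.1525]
ee_rot: [[1.0, 0.001, 0.0], [0.001, -1.0, -0.0], [0.0, 0.0, -1.0]]
wrist_force: [1.2, 2.4, 3.4]
gripper_width: 0.104
gripper_force: 30.0
```

Emit:
step_arm(
  linear=[
    [1, 0.2, 0],
    [1, 0.2, 0],
    [0, 0, 0],
  ],
  delta_rot=[
    [0, 0, -0.005],
    [0, 0, -0.005],
    [0, 0, 0],
  ],
  grip=[2, 2, 2],
)

```text
time_s: 25.5
tcp_pos: [0.6301, -0.1056, 0.1525]
ee_rot: [[1.0, 0.011, 0.0], [0.011, -1.0, -0.0], [0.0, 0.0, -1.0]]
wrist_force: [1.3, 2.3, 3.6]
gripper_width: 0.101
gripper_force: 30.0
```

```bash
python3 st.py;  python3 - <<'E'
from h import *
for k in('side','scene'):
    c=cap(k)
    for n,z in(('striker_post',.22),('handle',.195),('door',0)):
      for r in landmark_of(k,n)[:2]: print(k,n,r['point'],round(r['score'],2),atz(c,r['point'],z))
E
```

```text
25.5 [ 0.6301 -0.1056  0.1525] phi 90.64347211017534 hinge [0.6774 0.09  ] F tool [ 1.3007 -2.2504 -3.5542] M [ 0.5122 -0.2483  0.0413] g 0.1009227603687694 29.99826264102012
phi from pos 90.26025932843265 r 0.19844438724164776
phi from pos 90.681279978769 r 0.1980873669920671
side handle [285.5, 164.3] 0.76 [ 0.6231 -0.1095  0.195 ]
side door [226.0, 232.6] 0.81 [0.6794 0.0813 0.    ]
scene striker_post [308.8, 238.4] 0.58 [ 0.6952 -0.132   0.22  ]
scene striker_post [193.4, 299.4] 0.42 [ 0.5217 -0.4172  0.22  ]
scene handle [289.2, 229.8] 0.63 [ 0.6284 -0.1096  0.195 ]
scene door [326.1, 231.1] 0.76 [0.6835 0.0863 0.    ]
```

Emit:
step_arm(
  linear=[
    [1, 0.2, 0],
    [1, 0.2, 0],
    [0, 0, 0],
  ],
  delta_rot=[
    [0, 0, -0.005],
    [0, 0, -0.005],
    [0, 0, 0],
  ],
  grip=[2, 2, 2],
)

```text
time_s: 26.28
tcp_pos: [0.6312, -0.1058, 0.1525]
ee_rot: [[1.0, 0.021, -0.002], [0.021, -1.0, -0.0], [-0.002, 0.0, -1.0]]
wrist_force: [-0.4, 1.0, 5.6]
gripper_width: 0.106
gripper_force: 30.0
```

Emit:
step_arm(
  linear=[
    [1, 0.2, 0],
    [0, 0, 0],
    [0, 0, 0],
  ],
  delta_rot=[
    [0, 0, -0.005],
    [0, 0, 0],
    [0, 0, 0],
  ],
  grip=[2, 2, 2],
)

```text
time_s: 26.65
tcp_pos: [0.6313, -0.1059, 0.1525]
ee_rot: [[1.0, 0.026, -0.004], [0.026, -1.0, -0.0], [-0.004, -0.0, -1.0]]
wrist_force: [-3.3, 1.4, 6.5]
gripper_width: 0.105
gripper_force: 30.0
```

Emit:
step_arm(
  linear=[
    [1, 0.2, 0],
    [0, 0, 0],
    [0, 0, 0],
  ],
  delta_rot=[
    [0, 0, -0.005],
    [0, 0, 0],
    [0, 0, 0],
  ],
  grip=[2, 2, 2],
)

```text
time_s: 27.02
tcp_pos: [0.6314, -0.1059, 0.1525]
ee_rot: [[0.999, 0.031, -0.005], [0.031, -1.0, 0.0], [-0.005, -0.0, -1.0]]
wrist_force: [-4.2, 2.0, 7.8]
gripper_width: 0.099
gripper_force: 30.0
```

```bash
python3 st.py
```

```text
27.02 [ 0.6314 -0.1059  0.1525] phi 91.78545197498035 hinge [0.6748 0.0905] F tool [-4.1665 -2.1292 -7.7925] M [ 0.6413  1.5001 -0.1504] g 0.09875608751182498 30.001075048930943
phi from pos 90.66811970521746 r 0.1984637818501956
phi from pos 91.08981241135558 r 0.19811715008510883
```

Emit:
step_arm(
  linear=[
    [1, 0, 0],
    [0, 0, 0],
    [1, 0, 0],
    [0, 0, 0],
    [0, 0, 0],
  ],
  delta_rot=[
    [0, 0, 0],
    [0, 0, 0],
    [0, 0, 0],
    [0, 0, 0],
    [0, 0, 0],
  ],
  grip=[2, 2, 2, 2, 2],
)

```text
time_s: 27.65
tcp_pos: [0.6324, -0.1062, 0.1525]
ee_rot: [[0.999, 0.031, -0.008], [0.031, -1.0, -0.0], [-0.008, 0.0, -1.0]]
wrist_force: [-6.8, 2.6, 8.9]
gripper_width: 0.103
gripper_force: 30.0
```

```bash
python3 st.py;  python3 - <<'E'
from h import *
for k in('side','scene'):
    c=cap(k)
    for n,z in(('striker_post',.22),('handle',.195),('jar',.11)):
      for r in landmark_of(k,n)[:3]: print(k,n,r['point'],round(r['score'],2),atz(c,r['point'],z))
E
```

```text
27.65 [ 0.6324 -0.1062  0.1525] phi 91.78137565052793 hinge [0.6759 0.0903] F tool [-6.8069 -2.8023 -8.8119] M [ 0.5445  1.9969 -0.0606] g 0.10321542849208022 29.999948046170175
phi from pos 90.972647211577 r 0.1984801133992203
phi from pos 91.39482367661833 r 0.19814124943122852
side handle [279.0, 162.0] 0.79 [ 0.6422 -0.1029  0.195 ]
side handle [227.0, 231.7] 0.63 [0.5604 0.1609 0.195 ]
side jar [243.1, 181.3] 0.39 [ 0.7191 -0.0311  0.11  ]
scene striker_post [311.0, 241.3] 0.74 [ 0.7042 -0.1384  0.22  ]
scene handle [293.3, 228.0] 0.6 [ 0.636  -0.0987  0.195 ]
scene handle [362.8, 171.7] 0.3 [0.7409 0.2114 0.195 ]
scene jar [228.3, 353.4] 0.6 [ 0.6292 -0.4574  0.11  ]
```

Emit:
step_arm(
  linear=[
    [1, 0.2, 0],
    [0, 0, 0],
    [0, 0, 0],
  ],
  delta_rot=[
    [0, 0, 0],
    [0, 0, 0],
    [0, 0, 0],
  ],
  grip=[2, 2, 2],
)

```text
time_s: 28.42
tcp_pos: [0.6342, -0.1065, 0.1525]
ee_rot: [[0.999, 0.031, -0.006], [0.031, -1.0, -0.001], [-0.006, 0.0, -1.0]]
wrist_force: [-5.1, 1.2, 8.0]
gripper_width: 0.104
gripper_force: 30.0
```

Emit:
step_arm(
  linear=[
    [1, 0.2, 0],
    [0, 0, 0],
    [0, 0, 0],
  ],
  delta_rot=[
    [0, 0, -0.005],
    [0, 0, 0],
    [0, 0, 0],
  ],
  grip=[2, 2, 2],
)

```text
time_s: 28.8
tcp_pos: [0.6362, -0.107, 0.1525]
ee_rot: [[0.999, 0.036, -0.004], [0.036, -0.999, -0.001], [-0.004, 0.001, -1.0]]
wrist_force: [-2.4, -0.4, 6.5]
gripper_width: 0.106
gripper_force: 30.0
```

Emit:
step_arm(
  linear=[
    [1, 0.2, 0],
    [0, 0, 0],
    [0, 0, 0],
  ],
  delta_rot=[
    [0, 0, -0.005],
    [0, 0, 0],
    [0, 0, 0],
  ],
  grip=[2, 2, 2],
)

```text
time_s: 29.18
tcp_pos: [0.6384, -0.1074, 0.1525]
ee_rot: [[0.999, 0.041, -0.001], [0.041, -0.999, -0.001], [-0.001, 0.001, -1.0]]
wrist_force: [0.0, -2.3, 4.6]
gripper_width: 0.101
gripper_force: 30.0
```

```bash
python3 st.py
```

```text
29.18 [ 0.6384 -0.1074  0.1525] phi 92.3723726208188 hinge [0.6798 0.0895] F tool [-0.0596  2.3047 -4.6459] M [-0.4454  0.1854  0.0099] g 0.10117406730391904 29.995870236307383
phi from pos 92.7208138540193 r 0.19839015664962126
phi from pos 93.14592757307662 r 0.19809606522157142
```

Emit:
step_arm(
  linear=[
    [1, 0.2, 0],
    [0, 0, 0],
    [0, 0, 0],
  ],
  delta_rot=[
    [0, 0, -0.005],
    [0, 0, 0],
    [0, 0, 0],
  ],
  grip=[2, 2, 2],
)

```text
time_s: 29.55
tcp_pos: [0.6403, -0.1077, 0.1526]
ee_rot: [[0.999, 0.046, 0.001], [0.046, -0.999, -0.002], [0.001, 0.002, -1.0]]
wrist_force: [1.7, -5.7, 5.0]
gripper_width: 0.104
gripper_force: 30.0
```

Emit:
step_arm(
  linear=[
    [0.7, 0.8, 0],
    [0, 0, 0],
    [0, 0, 0],
  ],
  delta_rot=[
    [0, 0, 0],
    [0, 0, 0],
    [0, 0, 0],
  ],
  grip=[2, 2, 2],
)

```text
time_s: 29.92
tcp_pos: [0.6414, -0.1079, 0.1526]
ee_rot: [[0.999, 0.046, 0.001], [0.046, -0.999, -0.001], [0.001, 0.001, -1.0]]
wrist_force: [2.1, -5.6, 3.7]
gripper_width: 0.106
gripper_force: 30.0
```

```bash
python3 st.py
```

```text
29.93 [ 0.6414 -0.1079  0.1526] phi 92.6448481636284 hinge [0.6818 0.0892] F tool [ 1.883   5.6668 -3.7267] M [-1.5327 -0.6311  0.0144] g 0.1058622511699879 29.997233133763075
phi from pos 93.59894203538977 r 0.19829574357455315
phi from pos 94.02548828483748 r 0.19802424755246256
```

Emit:
step_arm(
  linear=[
    [0.8, 0.8, 0],
    [0, 0, 0],
    [0, 0, 0],
  ],
  delta_rot=[
    [0, 0, -0.01],
    [0, 0, 0],
    [0, 0, 0],
  ],
  grip=[2, 2, 2],
)

```text
time_s: 30.3
tcp_pos: [0.6425, -0.1081, 0.1525]
ee_rot: [[0.998, 0.056, 0.002], [0.056, -0.998, -0.0], [0.002, 0.0, -1.0]]
wrist_force: [3.5, -4.7, 3.6]
gripper_width: 0.104
gripper_force: 30.0
```

Emit:
step_arm(
  linear=[
    [0.8, 0.8, 0],
    [0, 0, 0],
    [0, 0, 0],
  ],
  delta_rot=[
    [0, 0, 0],
    [0, 0, 0],
    [0, 0, 0],
  ],
  grip=[2, 2, 2],
)

```text
time_s: 30.68
tcp_pos: [0.6426, -0.1081, 0.1525]
ee_rot: [[0.998, 0.056, 0.0], [0.056, -0.998, 0.001], [0.001, -0.001, -1.0]]
wrist_force: [2.2, -1.3, 4.3]
gripper_width: 0.101
gripper_force: 30.0
```

Force rose to a pull and then fell again with no travel, so the door is caught and resting on the buffer. I'll take my hand off.

Emit:
step_arm(
  linear=[
    [0, 0, 0],
    [0, 0, 0],
    [0, 0, 0],
    [0, 0, 0],
    [0, 0, 0],
    [0, 0, 0],
  ],
  delta_rot=[
    [0, 0, 0],
    [0, 0, 0],
    [0, 0, 0],
    [0, 0, 0],
    [0, 0, 0],
    [0, 0, 0],
  ],
  grip=[40, 40, 40, 40, 40, 40],
)

```text
time_s: 31.42
tcp_pos: [0.6423, -0.1088, 0.1523]
ee_rot: [[0.998, 0.056, -0.0], [0.056, -0.998, 0.0], [-0.0, -0.0, -1.0]]
wrist_force: [-1.1, 0.0, -0.3]
gripper_width: 0.461
gripper_force: 0.0
```

Emit:
step_arm(
  linear=[
    [0, 0, -20],
    [0, 0, -50],
    [0, 0, -50],
    [0, 0, 0],
    [0, 0, 0],
    [0, 0, 0],
    [0, 0, 0],
    [0, 0, 0],
  ],
  delta_rot=[
    [0, 0, 0],
    [0, 0, 0],
    [0, 0, 0],
    [0, 0, 0],
    [0, 0, 0],
    [0, 0, 0],
    [0, 0, 0],
    [0, 0, 0],
  ],
  grip=[40, 40, 40, 40, 40, 40, 40, 40],
)

```text
time_s: 32.42
tcp_pos: [0.6422, -0.1089, 0.2716]
ee_rot: [[0.998, 0.056, -0.001], [0.056, -0.998, -0.0], [-0.001, 0.0, -1.0]]
wrist_force: [-0.3, 1.6, 0.2]
gripper_width: 0.461
gripper_force: 0.0
```

```bash
python3 st.py; python3 - <<'E'
from h import *
for k in('wrist','side','scene'):
    c=cap(k);save(c,'shut_'+k)
    for n,z in(('striker_post',.22),('handle',.195),('hinge',.195),('jar',.11)):
      for r in landmark_of(k,n)[:2]: print(k,n,np.round(r['point']),round(r['score'],2),atz(c,r['point'],z))
E
```

```text
32.42 [ 0.6422 -0.1089  0.2716] phi 93.22180315697219 hinge [0.6807 0.0886] F tool [-0.2603 -1.6071 -0.2075] M [-0.0199 -0.0433 -0.0223] g 0.4607172613336425 0.0
phi from pos 93.8925818025885 r 0.19909157636936906
phi from pos 94.31780801914942 r 0.19882762743705443
wrist striker_post [327. 104.] 0.66 [ 0.7165 -0.135   0.22  ]
wrist handle [280. 204.] 0.68 [ 0.6412 -0.1075  0.195 ]
wrist hinge [ 22. 145.] 0.61 [0.6759 0.0887 0.195 ]
wrist jar [512. 212.] 0.93 [ 0.6248 -0.3482  0.11  ]
side striker_post [268. 136.] 0.97 [ 0.7216 -0.1359  0.22  ]
side striker_post [224. 235.] 0.33 [0.5436 0.1825 0.22  ]
side handle [282. 163.] 0.65 [ 0.6352 -0.1062  0.195 ]
side hinge [221. 189.] 0.73 [0.6796 0.079  0.195 ]
scene striker_post [316. 238.] 0.74 [ 0.7117 -0.1225  0.22  ]
scene handle [294. 231.] 0.71 [ 0.6425 -0.1075  0.195 ]
scene hinge [329. 191.] 0.94 [0.6734 0.0836 0.195 ]
scene jar [232. 351.] 0.83 [ 0.6339 -0.4497  0.11  ]
scene jar [328. 189.] 0.22 [0.646  0.1721 0.11  ]
```

Handle is still at (0.641,-0.108) more than 1 s after release, so the door stays shut. I'll grip it again.

Emit:
step_arm(
  linear=[
    [0, 0, 0],
    [0, 0, 50],
    [0, 0, 45],
    [0, 0, 20],
    [0, 0, 5],
    [0, 0, 0],
  ],
  delta_rot=[
    [0, 0, 0],
    [0, 0, 0],
    [0, 0, 0],
    [0, 0, 0],
    [0, 0, 0],
    [0, 0, 0],
  ],
  grip=[40, 40, 40, 40, 40, 40],
)

```text
time_s: 33.92
tcp_pos: [0.6429, -0.1089, 0.1531]
ee_rot: [[0.998, 0.056, 0.001], [0.056, -0.998, -0.0], [0.001, 0.0, -1.0]]
wrist_force: [-0.7, -0.2, 0.6]
gripper_width: 0.456
gripper_force: 0.0
```

Emit:
step_arm(
  linear=[
    [0, 0, 0],
    [0, 0, 0],
    [0, 0, 0],
    [0, 0, 0],
    [0, 0, 0],
    [0, 0, 0],
  ],
  delta_rot=[
    [0, 0, 0],
    [0, 0, 0],
    [0, 0, 0],
    [0, 0, 0],
    [0, 0, 0],
    [0, 0, 0],
  ],
  grip=[2, 2, 2, 2, 2, 2],
)

```text
time_s: 34.67
tcp_pos: [0.6426, -0.1083, 0.1527]
ee_rot: [[0.998, 0.056, 0.001], [0.056, -0.998, 0.001], [0.001, -0.001, -1.0]]
wrist_force: [-1.1, 3.6, 2.0]
gripper_width: 0.104
gripper_force: 30.0
```

```bash
python3 st.py; python3 -c "
from h import *
for d in(-.03,-.06,-.1,-.12): print(d,arc(d))"
```

```text
34.67 [ 0.6426 -0.1083  0.1527] phi 93.23817448837663 hinge [0.681  0.0892] F tool [-0.9065 -3.6796 -1.952 ] M [ 1.0561  0.0888 -0.0436] g 0.10379256120295685 29.998493841849267
phi from pos 93.9752773201638 r 0.19842653957552608
phi from pos 94.4020379886797 r 0.19816474187930402
-0.03 [-5.8268 -1.5725]
-0.06 [-11.6039  -3.3191]
-0.1 [-19.2202  -5.9159]
-0.12 [-22.9879  -7.3281]
```

Emit:
step_arm(
  linear=[
    [-2, -0.5, 0],
    [-2, -0.5, 0],
    [-2, -0.5, 0],
    [-2, -0.5, 0],
    [-2.9, -0.8, 0],
    [-3.9, -1, 0],
    [-5.8, -1.5, 0],
    [-5.8, -1.5, 0],
  ],
  delta_rot=[
    [0, 0, 0.01],
    [0, 0, 0.01],
    [0, 0, 0.01],
    [0, 0, 0.01],
    [0, 0, 0.015],
    [0, 0, 0.02],
    [0, 0, 0.03],
    [0, 0, 0.03],
  ],
  grip=[2, 2, 2, 2, 2, 2, 2, 2],
)

```text
time_s: 35.67
tcp_pos: [0.6162, -0.1017, 0.1526]
ee_rot: [[0.997, -0.081, 0.001], [-0.081, -0.997, 0.0], [0.001, -0.0, -1.0]]
wrist_force: [2.5, 4.8, 2.6]
gripper_width: 0.103
gripper_force: 30.0
```

```bash
python3 st.py
```

```text
35.67 [ 0.6162 -0.1017  0.1526] phi 85.37840695926816 hinge [0.6813 0.0886] F tool [ 2.1248 -4.9556 -2.5562] M [ 1.4306 -0.6501 -0.0274] g 0.10325591972061225 29.998716325499117
phi from pos 86.11228175764325 r 0.19860607716816597
phi from pos 86.52449903976103 r 0.19814450093463437
```

Emit:
step_arm(
  linear=[
    [-11.6, -4.3, 0],
    [-19.2, -5.9, 0],
    [-19.2, -5.9, 0],
    [-19.2, -5.9, 0],
    [-19.2, -5.9, 0],
    [-19.2, -5.9, 0],
    [-11.6, -3.3, 0],
    [0, 0, 0],
  ],
  delta_rot=[
    [0, 0, 0.06],
    [0, 0, 0.1],
    [0, 0, 0.1],
    [0, 0, 0.1],
    [0, 0, 0.1],
    [0, 0, 0.1],
    [0, 0, 0.06],
    [0, 0, 0],
  ],
  grip=[2, 2, 2, 2, 2, 2, 2, 2],
)

```text
time_s: 36.67
tcp_pos: [0.5157, -0.0293, 0.1526]
ee_rot: [[0.766, -0.643, -0.003], [-0.643, -0.766, -0.002], [-0.001, 0.004, -1.0]]
wrist_force: [-1.7, -1.7, 4.3]
gripper_width: 0.104
gripper_force: 30.0
```

```bash
python3 st.py
```

```text
36.67 [ 0.5157 -0.0293  0.1526] phi 50.00194929267532 hinge [0.6789 0.0882] F tool [-0.2166  2.4131 -4.2981] M [-0.4427  0.6513 -0.005 ] g 0.10405384262061296 30.014756647869945
phi from pos 49.863652957094985 r 0.19971258518560894
phi from pos 50.11584437209464 r 0.19849521742020984
```

Now at about 42° open; I'll go another 0.54 rad or so.

Emit:
step_arm(
  linear=[
    [-11.6, -3.3, 0],
    [-19.2, -5.9, 0],
    [-19.2, -5.9, 0],
    [-19.2, -5.4, 0],
    [-19.2, -5.4, 0],
    [-11.6, -3.3, 0],
    [0, 0, 0],
    [0, 0, 0],
  ],
  delta_rot=[
    [0, 0, 0.06],
    [0, 0, 0.1],
    [0, 0, 0.1],
    [0, 0, 0.1],
    [0, 0, 0.1],
    [0, 0, 0.06],
    [0, 0, 0],
    [0, 0, 0],
  ],
  grip=[2, 2, 2, 2, 2, 2, 2, 2],
)

```text
time_s: 37.67
tcp_pos: [0.478, 0.0662, 0.1525]
ee_rot: [[0.345, -0.939, -0.005], [-0.939, -0.345, -0.003], [0.001, 0.005, -1.0]]
wrist_force: [-5.4, -0.8, 6.7]
gripper_width: 0.103
gripper_force: 30.0
```

```bash
python3 st.py
```

```text
37.67 [0.478  0.0662 0.1525] phi 20.195805987715815 hinge [0.6781 0.0871] F tool [-1.0853  5.3885 -6.662 ] M [-0.0183  1.4445 -0.0201] g 0.10308446739686553 30.023987903259695
phi from pos 20.171551929633296 r 0.20105478823980374
phi from pos 20.216056421425492 r 0.19956287935200395
```

Swing is about 72°. I'll let go, rise clear and check.

Emit:
step_arm(
  linear=[
    [0, 0, 0],
    [0, 0, 0],
    [0, 0, 0],
    [0, 0, 0],
    [0, 0, 0],
    [0, 0, 0],
  ],
  delta_rot=[
    [0, 0, 0],
    [0, 0, 0],
    [0, 0, 0],
    [0, 0, 0],
    [0, 0, 0],
    [0, 0, 0],
  ],
  grip=[45, 45, 45, 45, 45, 45],
)

```text
time_s: 38.42
tcp_pos: [0.4799, 0.0679, 0.1523]
ee_rot: [[0.345, -0.939, -0.0], [-0.939, -0.345, -0.0], [0.0, 0.0, -1.0]]
wrist_force: [0.8, -0.2, 0.8]
gripper_width: 0.51
gripper_force: 0.0
```

Emit:
step_arm(
  linear=[
    [0, 0, -20],
    [0, 0, -50],
    [0, 0, -55],
    [0, 0, -20],
    [0, 0, 0],
    [0, 0, 0],
  ],
  delta_rot=[
    [0, 0, 0],
    [0, 0, 0],
    [0, 0, 0],
    [0, 0, 0],
    [0, 0, 0],
    [0, 0, 0],
  ],
  grip=[45, 45, 45, 45, 45, 45],
)

```text
time_s: 39.17
tcp_pos: [0.479, 0.0677, 0.2958]
ee_rot: [[0.345, -0.939, -0.003], [-0.939, -0.345, -0.001], [-0.0, 0.003, -1.0]]
wrist_force: [0.6, 0.3, -0.7]
gripper_width: 0.52
gripper_force: 0.0
```

```bash
python3 st.py; python3 - <<'E'
from h import *
for k in('wrist','side','scene'):
    c=cap(k);save(c,'end_'+k)
    for n,z in(('handle',.195),('hinge',.195),('rack',.11),('jar',.11),('jar',0),('spare_jar',0),('flask',0)):
      for r in landmark_of(k,n)[:2]: print(k,n,np.round(r['point']),round(r['score'],2),atz(c,r['point'],z))
    if k=='wrist':
      h=cv2.cvtColor(c['img'],cv2.COLOR_RGB2HSV);m=(h[...,0]>5)&(h[...,0]<20)&(h[...,1]>200)&(h[...,2]>90);m[230:]=0
      q=np.argwhere(m);o=q.mean(0)[::-1];print('cap px',o,q.ptp(0) if hasattr(q,'ptp') else np.ptp(q,0),len(q),'at z .18',atz(c,o,.18))
E
```

```text
39.17 [0.479  0.0677 0.2958] phi 20.163990059276042 hinge [0.6791 0.0885] F tool [-0.1181 -0.6602  0.6764] M [ 0.0723 -0.016  -0.0036] g 0.5195750638529619 0.0
phi from pos 19.772201688401537 r 0.19990023522555325
phi from pos 19.81396132275421 r 0.19840727466363414
wrist handle [281. 198.] 0.73 [0.4775 0.0667 0.195 ]
wrist hinge [ 42. 138.] 0.74 [0.6772 0.0871 0.195 ]
wrist jar [202.  88.] 0.85 [0.5852 0.0058 0.11  ]
wrist jar [202.  88.] 0.85 [0.6094 0.006  0.    ]
wrist spare_jar [322. 103.] 0.64 [ 0.4555 -0.0307  0.    ]
wrist spare_jar [201.  87.] 0.57 [0.6108 0.0042 0.    ]
wrist flask [326. 104.] 0.54 [ 0.4512 -0.0319  0.    ]
cap px [185.8729  78.4295] [47 47] 1786 at z .18 [0.5843 0.0026 0.18  ]
side handle [277. 227.] 0.85 [0.4847 0.0615 0.195 ]
side handle [234. 403.] 0.63 [0.2395 0.4229 0.195 ]
side hinge [219. 191.] 0.8 [0.6764 0.0879 0.195 ]
side rack [264. 213.] 0.7 [0.5898 0.0085 0.11  ]
side jar [268. 214.] 0.71 [0.5808 0.0024 0.11  ]
side jar [268. 214.] 0.71 [ 0.6448 -0.0581  0.    ]
side spare_jar [379. 203.] 0.89 [ 0.4307 -0.3399  0.    ]
scene hinge [329. 188.] 0.57 [0.6704 0.0951 0.195 ]
scene rack [291. 216.] 0.75 [0.5824 0.0071 0.11  ]
scene jar [290. 212.] 0.82 [0.5742 0.0229 0.11  ]
scene jar [231. 353.] 0.6 [ 0.6338 -0.4538  0.11  ]
scene jar [290. 212.] 0.82 [0.5367 0.1131 0.    ]
scene jar [231. 353.] 0.6 [ 0.6033 -0.4195  0.    ]
scene spare_jar [194. 298.] 0.9 [ 0.4201 -0.3244  0.    ]
scene flask [324. 229.] 0.64 [0.675  0.0929 0.    ]
scene flask [273. 348.] 0.6 [ 0.6993 -0.3587  0.    ]
```

Jar is upright: its cap centre sits over its base at (0.584,0.003), and the cap shows as a round 47×47 px. The door is open about 72° and the hand is clear, so I'm handing in.

```bash
python3 -c "
from station import finish_job
print(finish_job())"
```

```text
the job is handed in; nothing more can be done
None
```

I handed the job in at about 39 s: the jar stands upright in the rack, the door stayed shut with my hand off it for over a second, and it is now open about 72° with the arm clear. I had no direct reading of the buffer, but the door was eased through the catch in steps of about 1 mm at under 10 N.

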